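# Pair filter housings with their covers

### The arm

A 6-joint arm with a two-finger parallel gripper is mounted at the origin on the work surface. World frame = base frame: x ahead of the robot, y to its left, z up, the work surface at z = 0. Lengths are in m, angles in degrees, forces in N, time in s.
With the tool pointing down it reaches from about 0.225 to 0.875 m from the base axis. Payload 3.4 kg.
Tool frame: the origin (TCP) lies midway between the tips of the shut fingers; the grasp point (between the pads) lies 19 mm behind it; z points along the fingers, y is the line along which they close (so a half turn about z gives the same grasp; the last joint's range is limited). The gripper opens to 85 mm and grips with 20 to 120 N. Pads are 22 mm wide; open, the fingers measure 114 mm over their backs; the gripper's body (76 mm by 85 mm) begins 54 mm behind the grasp point. The pads swing forward as they close: fully open they stand 13 mm farther back than shut.
Start: joints at [-83.537, 15.808, 86.224, -0, 77.962, -6.933], TCP at [0.133, -0.559, 0.231] pointing down, gripper open.
Joint ranges: [-165.64, 165.64], [-43.16, 119.46], [12.63, 154.43], [-67.54, 247.53], [6.08, 155.33], [-154.97, 154.97]. Speed limits (degrees/s): [147.25, 147.25, 180, 180, 180, 180].

### API

Orientations are given as a 3x3 rotation matrix whose columns are the frame's x, y, z axes.
In Python, from plant import arm gives the robot as it stands.
- The arm moves only by the shell command python3 -m handwheel 'ROWS' [FORCE]. ROWS is JSON, a list of rows, each a list of 7 numbers: the shift along the tool's x, y, z in cm, then the turn, a rotation vector about the tool's x, y, z in rad, then the finger opening in cm, from 0 to 8.54. In form: [[tx, ty, tz, ax, ay, az, jaw], ...]. A call has 1 to 8 rows; each row shifts and turns the commanded pose from where the row before left it, along the tool's axes as they then stand; what a row does not reach is not made up. A row lasts 1/12 s, in which the tool goes at most 41.7 mm and 7.16 degrees, less where a joint would pass 70% of its speed; a pose out of reach is approached as far as the arm can. A call with a gripper value outside its range is refused whole. The fingers move at their own pace and stop on an object; FORCE is the grip in N (left out, the last holds). Time passes only in rows, so rows that do not move let the fingers close. It gives the time, the measured TCP pose, the force, the opening and the grip force at its end, in the units of the state.
- arm.get_state(): the state, without advancing time (a new reading comes with each control period).
- arm.get_image(name): name is "side" or "top"; returns the picture (420x560x3 uint8, red, green, blue); there is no depth.
- arm.camera_info(name): a dict with "mtx" (3x3 intrinsics, pixels), "rvec" (rotation vector, rad) and "tvec" (3), from world to camera coordinates, as OpenCV has them. Camera axes: x right, y down, z forward; pixel columns grow to the right and rows downward; lengths in m; the calibration is good to about 2 mm. A picture is of the moment at which its call begins. camera_info takes no time and is no camera call.
- arm.job_done(): hands the job in; it is judged then, once.
Trained networks look in the newest picture that a camera, given by its name, has taken for a name from the list of things; names that differ only in an ending like _2 or _b are one class to them, and where a whole thing is asked for, a point or a joint stands for the part that bears it (a point fixed in the world has none). Each returns a list of dicts, best first, with "confidence" (0 to 1); they miss things now and then, are a little off and sometimes report something else, mostly with a low value. They report only what shows in the picture. A call takes as long as a camera call. They do not tell look-alikes from the thing itself.
- arm.boxes_of(camera, label): "rect" ([left, top, width, height] in pixels, round what is visible of it).
- arm.cut_out(camera, label): "pixels" (420x560 bool, what is visible of it) and "rect" ([left, top, width, height] in pixels, round what is visible of it).
The state is a dict: "time": time; "joint_pos": joint angles; "qvel": joint speeds; "joint_torque": joint torques, N m; "position": TCP position; "orientation": TCP orientation; "force": force on the tool from outside, world axes, zero at the start; "ft_torque": the same for the moment, N m; "gripper_width": finger opening in m; "grasp_force": force on a finger pad.
Only numpy, scipy, OpenCV 4.12 (cv2) and the standard library are available. Lean on these libraries where they do the work, as an engineer would, in place of code of your own. Each camera call takes 0.05 s, during which the arm holds its last target. There are 200 camera calls.

### The job

Close up the three open filter housings on the bench. Slip the loose filter cartridge fully over the upright pipe inside the large round housing, and set on each housing its own cover from the sloping stands, the one that matches its shape and size, level and fully home on the rim. Set the covers down rather than dropping them, and leave the tin, sprocket and bolt where they are.

Things in the scene. Friction and masses are not known exactly. Their poses are not given: they have to be found in the camera images.
- big_housing: large round open steel housing, fixed, outer diameter 140, wall 5, height 82 mm, inner floor 6 mm above the bench; in its centre stands a pipe of diameter 24 mm whose chamfered top is 46 mm above the bench. Origin: centre of the underside, z up
- big_housing_mouth (a point): centre of the large round housing's mouth, at rim height (82 mm above the bench)
- small_housing: small round open steel housing, fixed, outer diameter 92, wall 5, height 70 mm, empty. Origin: centre of the underside, z up
- small_housing_mouth (a point): centre of the small round housing's mouth, at rim height (70 mm above the bench)
- square_housing: square open steel housing, fixed, 96 x 96 mm outside, wall 5, height 60 mm, empty. Origin: centre of the underside, x and y along its sides, z up
- square_housing_mouth (a point): centre of the square housing's mouth, at rim height (60 mm above the bench)
- big_cover: large round steel cover, 0.35 kg: flange diameter 140, 6 mm thick; spigot below, diameter 122, 10 mm deep; knob on top, diameter 30, height 34 mm. Origin: centre of the flange underside (lands on the rim), z along the knob. Starts on a stand sloping 26 degrees, knob leaning towards the robot, spigot on the board, flange edge against two pins
- small_cover: small round steel cover, 0.2 kg: flange diameter 92, 6 mm thick, spigot of diameter 74 and depth 10 mm, knob of diameter 30, height 34 mm. Origin, axes and start as for the large cover
- square_cover: square steel cover, 0.22 kg: flange 96 x 96, 6 mm thick, spigot 78 x 78 mm (chamfered) and 10 mm deep, square knob 28 x 28, height 34 mm, sides parallel to the flange. Origin: centre of the flange's underside, x and y along its sides, z along the knob; start as for the large cover
- cartridge: pleated filter cartridge, a thick tube standing on the bench: outer diameter 58, through bore diameter 32, height 60 mm, 0.15 kg. Origin: centre of its underside, z up along the bore
- tin: closed plain tin, a bystander, diameter 60, height 75 mm. Origin: centre of its underside
- sprocket: small flat sprocket, a bystander, diameter 57, height 16 mm. Origin: centre of its underside
- bolt: bolt lying on the bench, a bystander, 82 mm long along its x, head 26 mm. Origin: underside near its middle
Not all that is in view belongs to the job. What is shaped like the square_housing but yellow is not meant.

How it is judged:
By the outcome, as a careful person would: the job done as asked, in the order asked, and still so for the second after the job is handed in, with the robot touching nothing.
It also fails if it takes over 72 s, if anything falls off the work surface, if the arm or the gripper's body presses on something with over 40 N, if the wrist force passes 120 N, or if a joint passes its speed limit or range.

## Working session

There is one attempt and no reset: what is moved stays moved. The work goes in short steps, Python scripts to look and compute and a shell command to move; the robot and the scene stay as the last step left them, time stands still between calls to the robot, and variables do not carry over. Pictures are saved under pics/ and viewed, at most 10 in all, crops included, and the job is handed in when it is done.

```bash
ls; mkdir -p pics; python3 - <<'E'
from plant import arm
import cv2,numpy as np
for c in("side","top"):
    im=arm.get_image(c); cv2.imwrite(f"pics/{c}0.png",im[:,:,::-1])
    i=arm.camera_info(c); R=cv2.Rodrigues(np.array(i["rvec"],float))[0]
    print(c,np.round(i["mtx"],1).tolist(),"pos",np.round(-R.T@np.array(i["tvec"]).ravel(),3),"z",np.round(R[2],3))
s=arm.get_state();print(s["time"],s["position"],np.round(s["orientation"],3).tolist(),s["force"],s["gripper_width"])
E
```

```text
pics
side [[492.4, 0.0, 275.9], [0.0, 492.4, 205.4], [0.0, 0.0, 1.0]] pos [-0.057  0.97   1.018] z [ 0.341 -0.677 -0.653]
top [[529.0, 0.0, 283.5], [0.0, 529.0, 200.8], [0.0, 0.0, 1.0]] pos [0.256 0.026 1.46 ] z [ 0.123 -0.014 -0.992]
0.1 [ 0.13315047 -0.55888267  0.23050187] [[0.973, 0.232, -0.0], [0.232, -0.973, 0.002], [0.0, -0.002, -1.0]] [-0.41286489 -1.0663245   0.78941051] 0.08521448206434115
```

View pics/side0.png

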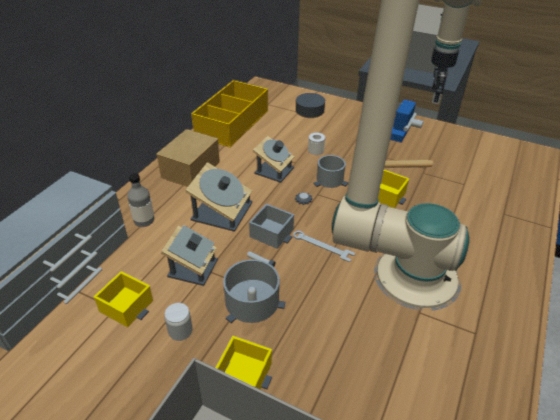

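View pics/top0.png

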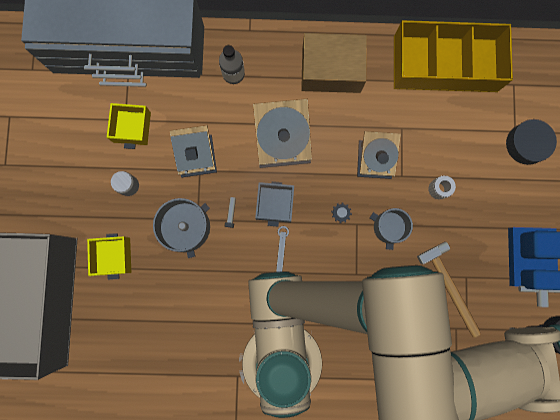

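The top view shows the big housing at (182,225), the square grey one at (275,203) and the small one at (393,226). The covers are square (192,152), big (283,132) and small (380,155), and the cartridge is at (445,186). The yellow boxes at (128,123) and (108,256) are look-alikes of the square housing; the grey one at (275,203) fits because the yellow ones are excluded. Next I'll fit silhouettes in both views.

```bash
cat > h.py <<'E'
from plant import arm
import cv2,numpy as np
from scipy.optimize import minimize
from scipy.spatial.transform import Rotation as Ro
CI={c:arm.camera_info(c) for c in("side","top")}
def proj(c,P):
    i=CI[c]; return cv2.projectPoints(np.asarray(P,float).reshape(-1,1,3),np.array(i["rvec"],float),np.array(i["tvec"],float),np.array(i["mtx"],float),None)[0].reshape(-1,2)
def cyl(d,z0,z1,n=48):
    a=np.linspace(0,2*np.pi,n,endpoint=False); r=d/2
    return np.array([[r*np.cos(t),r*np.sin(t),z] for z in(z0,z1) for t in a])/1000
def box(s,z0,z1): return np.array([[x,y,z] for x in(-s/2,s/2) for y in(-s/2,s/2) for z in(z0,z1)])/1000
M=dict(big_housing=[cyl(140,0,82)],small_housing=[cyl(92,0,70)],square_housing=[box(96,0,60)],
 big_cover=[cyl(140,0,6),cyl(122,-10,0),cyl(30,6,40)],small_cover=[cyl(92,0,6),cyl(74,-10,0),cyl(30,6,40)],
 square_cover=[box(96,0,6),box(78,-10,0),box(28,6,40)],cartridge=[cyl(58,0,60)],tin=[cyl(60,0,75)])
S=4
def render(name,c,p,R):
    m=np.zeros((420*S,560*S),np.uint8)
    for part in M[name]:
        q=(proj(c,part@R.T+p)+.5)*S-.5
        cv2.fillConvexPoly(m,np.round(cv2.convexHull(q.astype(np.float32))*16).astype(np.int32),1,shift=4)
    return m
def masks(name,near=None,cams=("side","top"),fresh=False):
    """near: dict cam->pixel; choose detection nearest"""
    out={}
    for c in cams:
        if fresh: arm.get_image(c)
        ds=[d for d in arm.cut_out(c,name) if d["confidence"]>.25]
        if not ds: continue
        def ctr(d): l,t,w,h=d["rect"]; return np.array([l+w/2,t+h/2])
        if near: ds=sorted(ds,key=lambda d:np.linalg.norm(ctr(d)-near[c]))
        out[c]=ds[0]["pixels"]; print(name,c,np.round(ctr(ds[0])),round(ds[0]["confidence"],2),"n",len(ds))
    return out
def Rc(v):  # cover: yaw of lean dir, tilt, spin
    return Ro.from_euler("z",v[0])*Ro.from_euler("y",v[1])
def fit(name,ms,x0,mode):
    """mode 'p': x,y,z,yaw upright ; 't': x,y,z, rotvec free (deg)"""
    big={c:cv2.resize(m.astype(np.uint8),None,fx=S,fy=S,interpolation=cv2.INTER_NEAREST) for c,m in ms.items()}
    def RR(x): return (Ro.from_euler("z",x[3],degrees=True) if mode=="p" else Ro.from_euler("ZYX",x[3:6],degrees=True)).as_matrix()
    def cost(x):
        e=0
        for c,b in big.items():
            r=render(name,c,np.array(x[:3])/1000,RR(x)); e+=1-(r&b).sum()/max(1,(r|b).sum())
        return e
    x=np.array(x0,float)
    for k in range(3):
        st=[12,12,12,8,8,8][:len(x)]; sim=np.vstack([x]+[x+np.eye(len(x))[i]*st[i]/(2**k)*(-1)**k for i in range(len(x))])
        o=minimize(cost,x,method="Nelder-Mead",options=dict(initial_simplex=sim,xatol=.05,fatol=1e-5,maxiter=300)); x=o.x
    return x,o.fun,RR(x)
def unproj(c,px,z):
    i=CI[c];R=cv2.Rodrigues(np.array(i["rvec"],float))[0];t=np.array(i["tvec"],float).ravel()
    d=R.T@np.linalg.inv(np.array(i["mtx"]))@np.array([px[0],px[1],1.]);o=-R.T@t
    return o+d*(z-o[2])/d[2]
E
cat > m0.py <<'E'
from h import *
N=dict(big_housing=((252,290),(182,225),'p'),small_housing=((331,172),(393,226),'p'),square_housing=((272,226),(275,203),'p'),
cartridge=((316,143),(445,186),'p'),big_cover=((222,192),(283,132),'t'),small_cover=((274,155),(380,155),'t'),square_cover=((193,247),(192,152),'t'))
for n,(s,t,m) in N.items():
    ms=masks(n,dict(side=s,top=t))
    p=unproj("top",t,.08 if m=='t' else .04)*1000
    best=None
    for yaw in ((0,45) if n.startswith("square") else (0,)):
        x0=[p[0],p[1],80 if m=='t' else 0,yaw] if m=='p' else [p[0],p[1],80,yaw*.3-5,-26,0]
        r=fit(n,ms,x0,m)
        if best is None or r[1]<best[1]: best=r
    x,f,R=best
    print("  =>",np.round(x,1),"cost",round(f,3),"axis",np.round(R[:,2],3),"tilt",round(np.degrees(np.arccos(R[2,2])),1))
    if n=="square_housing":
        o=np.vstack([np.hstack(list(ms.values()))]).astype(np.uint8)*255
E
python3 m0.py
```

```text
big_housing side [254. 292.] 0.75 n 1
big_housing top [181. 228.] 0.88 n 1
  => [360.  277.6  -3.5   4.4] cost 0.122 axis [0. 0. 1.] tilt 0.0
small_housing side [329. 171.] 0.63 n 1
small_housing top [390. 229.] 0.78 n 2
  => [ 373.2 -289.8   -1.1    5.2] cost 0.219 axis [0. 0. 1.] tilt 0.0
square_housing side [272. 226.] 0.82 n 4
square_housing top [271. 203.] 0.95 n 3
  => [430.2  31.6  -1.8  -3.4] cost 0.152 axis [ 0. -0.  1.] tilt 0.0
cartridge side [318. 146.] 0.86 n 1
cartridge top [441. 189.] 0.83 n 1
  => [ 485.  -427.1   -3.1   -0.9] cost 0.222 axis [ 0. -0.  1.] tilt 0.0
big_cover side [220. 188.] 0.9 n 1
big_cover top [284. 131.] 0.96 n 1
  => [608.2  14.7  94.5  -1.1 -24.1   6.5] cost 0.09 axis [-0.408 -0.106  0.907] tilt 24.9
small_cover side [219. 187.] 0.26 n 1
small_cover top [381. 153.] 0.65 n 1
  => [ 560.6 -248.5   76.4   -1.8  -29.8    5.2] cost 1.04 axis [-0.497 -0.074  0.864] tilt 30.2
square_cover side [190. 247.] 0.66 n 1
  => [561.3 247.6  75.2  10.  -25.5   3.8] cost 0.048 axis [-0.412 -0.139  0.901] tilt 25.8
```

The network masks sit a few pixels off, so I'll refine on image edges by fitting the model's rim, flange and knob curves to the gradients in both views.

```bash
cat >> h.py <<'E'
def circ(d,z,n=72):
    a=np.linspace(0,2*np.pi,n,endpoint=False); return np.c_[d/2*np.cos(a),d/2*np.sin(a),np.full(n,z)]/1000
def sq(s,z,n=18):
    t=np.linspace(-.48,.48,n)*s; h=s/2; o=np.full(n,h)
    return np.vstack([np.c_[t,o],np.c_[t,-o],np.c_[o,t],np.c_[-o,t]]).dot(np.eye(2,3))/1000+[0,0,z/1000]
def nrm(P,kind):  # tangent of each pt
    if kind=="c": return np.c_[-P[:,1],P[:,0],0*P[:,0]]/np.linalg.norm(P[:,:2],axis=1)[:,None]
    n=len(P)//4; return np.vstack([np.tile([1,0,0],(2*n,1)),np.tile([0,1,0],(2*n,1))]).astype(float)
C=dict(big_housing=[(circ(140,82),"c"),(circ(130,82),"c")],small_housing=[(circ(92,70),"c"),(circ(82,70),"c")],
 square_housing=[(sq(96,60),"s"),(sq(86,60),"s")],cartridge=[(circ(58,60),"c"),(circ(32,60),"c")],
 big_cover=[(circ(140,6),"c"),(circ(30,40),"c")],small_cover=[(circ(92,6),"c"),(circ(30,40),"c")],square_cover=[(sq(96,6),"s"),(sq(28,40),"s")])
def grads(ims,sig):
    out={}
    for c,im in ims.items():
        g=cv2.GaussianBlur(im.astype(np.float32),(0,0),sig)
        out[c]=(cv2.Sobel(g,cv2.CV_32F,1,0)/8*sig,cv2.Sobel(g,cv2.CV_32F,0,1)/8*sig)
    return out
def escore(name,G,p,R):
    s=0
    for c,(gx,gy) in G.items():
        for P,k in C[name]:
            W=P@R.T+p; T=nrm(P,k)@R.T*1e-3
            q=proj(c,W); t=proj(c,W+T)-q; n=np.c_[-t[:,1],t[:,0]]; n/=np.linalg.norm(n,axis=1)[:,None]
            a=q.astype(np.float32).reshape(-1,1,2)
            sx=cv2.remap(gx,a,None,cv2.INTER_LINEAR)[:,0]; sy=cv2.remap(gy,a,None,cv2.INTER_LINEAR)[:,0]
            v=np.abs(sx*n[:,:1]+sy*n[:,1:]).max(1)
            s+=np.minimum(v,25).mean()
    return s
def efit(name,ims,x0,mode,sigs=(3,1.6,1.0),fixz=None):
    """x: mm/deg. mode p: x,y,z,yaw; t: x,y,z,leanyaw,tilt,spin"""
    def RR(x): return (Ro.from_euler("z",x[3],degrees=True) if mode=="p" else Ro.from_euler("ZYX",x[3:6],degrees=True)).as_matrix()
    x=np.array(x0,float)
    for i,sg in enumerate(sigs):
        G=grads(ims,sg)
        f=lambda x:-escore(name,G,np.array(x[:3])/1000,RR(x))
        for k in range(2):
            st=np.array([10,10,8,5,5,5][:len(x)])/(2**i)*(-1)**k
            sim=np.vstack([x]+[x+np.eye(len(x))[j]*st[j] for j in range(len(x))])
            o=minimize(f,x,method="Nelder-Mead",options=dict(initial_simplex=sim,xatol=.03,fatol=1e-4,maxiter=500)); x=o.x
    return x,-o.fun,RR(x)
def draw(ims,items,fn,crop=None,k=1):
    res=[]
    for c in ims:
        im=cv2.resize(ims[c][:,:,::-1],None,fx=k,fy=k,interpolation=cv2.INTER_CUBIC).copy()
        for name,p,R in items:
            for P,_ in C[name]:
                for u in (proj(c,P@R.T+p)+.5)*k-.5: cv2.circle(im,tuple(int(v) for v in np.round(u)),0,(0,0,255),-1)
        if crop: l,t,w,h=crop[c]; im=im[t*k:(t+h)*k,l*k:(l+w)*k]
        res.append(im)
    H=max(r.shape[0] for r in res); res=[cv2.copyMakeBorder(r,0,H-r.shape[0],0,4,cv2.BORDER_CONSTANT) for r in res]
    cv2.imwrite(fn,np.hstack(res))
E
cat > m1.py <<'E'
from h import *
ims={c:np.mean([arm.get_image(c) for _ in range(4)],0).astype(np.float32) for c in("side","top")}
np.savez("ims0.npz",**ims)
X=dict(big_housing=([360,278,0,0],'p'),small_housing=([373,-290,0,0],'p'),square_housing=([430,30,0,-3],'p'),cartridge=([482,-427,0,0],'p'),
big_cover=([608,15,90,10,-26,0],'t'),small_cover=([560,-248,76,5,-26,0],'t'),square_cover=([561,247,75,10,-26,0],'t'))
items=[]
for n,(x0,m) in X.items():
    x,f,R=efit(n,ims,x0,m); items.append((n,x[:3]/1000,R))
    print(n,np.round(x,1),"s",round(f,1),"axis",np.round(R[:,2],3),"tilt",round(np.degrees(np.arccos(R[2,2])),1),"leandir",round(np.degrees(np.arctan2(R[1,2],R[0,2]))%360,1))
    for c in ims: # single-view residual
        o=efit(n,{c:ims[c]},x,m,sigs=(1.0,))[0] if m=='p' else None
draw(ims,items,"pics/fit0.png",dict(side=(130,120,240,220),top=(140,90,330,180)),1)
for c,cr in dict(side=(140,120,230,210),top=(140,95,330,170)).items():
    draw({c:ims[c]},items,f"pics/fit0{c}.png",{c:cr},3 if c=="side" else 2)
E
python3 m1.py
```

```text
big_housing [358.9 276.1  -6.3  -3. ] s 66.9 axis [ 0. -0.  1.] tilt 0.0 leandir 0.0
small_housing [ 372.5 -287.9   -2.     0.9] s 61.0 axis [0. 0. 1.] tilt 0.0 leandir 0.0
square_housing [427.1  31.8  -1.9  -4. ] s 58.0 axis [ 0. -0.  1.] tilt 0.0 leandir 0.0
cartridge [ 4.848e+02 -4.250e+02 -3.000e-01 -1.800e+00] s 89.9 axis [ 0. -0.  1.] tilt 0.0 leandir 0.0
big_cover [613.5  12.6  66.8  14.7 -16.6  -5.8] s 61.7 axis [-0.301  0.026  0.953] tilt 17.6 leandir 175.1
small_cover [ 562.6 -253.5   57.2    7.8  -13.9  -11.8] s 64.6 axis [-0.261  0.17   0.95 ] tilt 18.2 leandir 146.9
square_cover [555.8 252.8  79.4   9.9 -22.9   2.1] s 59.7 axis [-0.377 -0.102  0.921] tilt 23.0 leandir 195.1[ WARN:0@21.256] global loadsave.cpp:1063 imwrite_ Unsupported depth image for selected encoder is fallbacked to CV_8U.
```

View pics/fit0side.png

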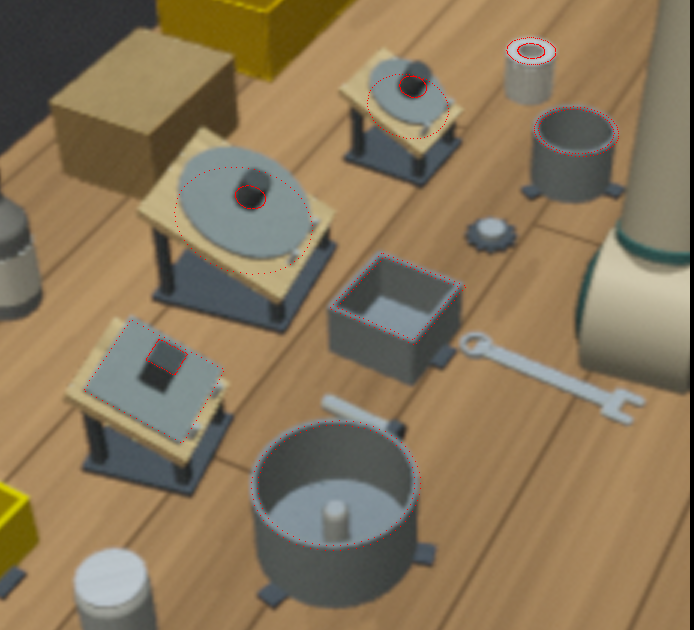

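View pics/fit0top.png

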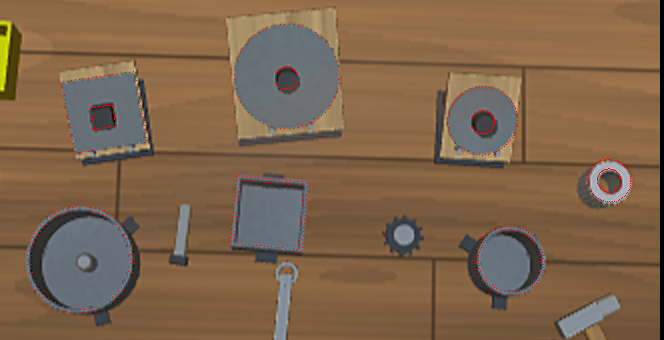

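The housings, cartridge and square cover fit well: the red curves lie on the rims. The round covers landed in a wrong minimum, with the flange curve below the disc near (245,225) in the side crop. I'll refit them with the tilt fixed at 26° and several starting points, and check the housings view by view.

```bash
cat > m2.py <<'E'
from h import *
Z=np.load("ims0.npz"); ims={c:Z[c] for c in Z}
for n in("big_cover","small_cover"): C[n].append((circ(30,6),"c"))
C["square_cover"].append((sq(28,6),"s"))
def fitf(n,ims,x0,zfix=None,tilt=-26.,sigs=(1.6,1.0)):
    up=n not in("big_cover","small_cover","square_cover"); x=np.array(x0,float); rd="square" not in n
    def RR(x): return Ro.from_euler("ZY",[x[3],0 if up else tilt],degrees=True).as_matrix()
    def pos(x): return np.array([x[0],x[1],x[2] if zfix is None else zfix])/1000
    for i,s in enumerate(sigs):
        G=grads(ims,s); f=lambda x:-escore(n,G,pos(x),RR(x))
        for k in range(2):
            st=np.array([6,6,6,5])/(2**i)*(-1)**k
            o=minimize(f,x,method="Nelder-Mead",options=dict(initial_simplex=np.vstack([x]+[x+np.diag(st)[j] for j in range(4)]),xatol=.03,fatol=1e-4)); x=o.x
    return x,-o.fun,RR(x)
if __name__=="__main__":
    for n,x0 in dict(big_housing=[359,276,0,0],small_housing=[372,-288,0,0],square_housing=[427,32,0,-4],cartridge=[485,-425,0,0]).items():
        print(n,[np.round(fitf(n,{c:ims[c]},x0,zfix=0)[0],1).tolist() for c in ims],"both z0",np.round(fitf(n,ims,x0,zfix=0)[0],1))
    items=[]
    for n,x0 in dict(big_cover=[608,14,0,10],small_cover=[561,-250,0,5],square_cover=[558,250,0,10]).items():
        b=max((fitf(n,ims,[x0[0],x0[1],z,x0[3]+d]) for z in(60,75,90,105) for d in(-8,8)),key=lambda r:r[1])
        print(n,np.round(b[0],1),round(b[1],1),"axis",np.round(b[2][:,2],3)); items.append((n,b[0][:3]/1000,b[2]))
        for t in(-24,-28): r=fitf(n,ims,b[0],tilt=t); print("   tilt",t,np.round(r[0],1),round(r[1],1))
    draw(ims,items,"pics/fit1.png",dict(side=(150,125,150,160),top=(150,90,270,100)),2)
    a=cv2.imread("pics/fit1.png");print(a.shape)
E
python3 m2.py 2>/dev/null; python3 - <<'E'
from plant import arm
s=arm.get_state();print(s["time"])
E
```

```text
big_housing [[358.0, 281.3, 4.1, 0.0], [358.0, 274.6, 3.3, 6.4]] both z0 [357.9 277.8   7.1  -3.5]
small_housing [[372.1, -283.0, 3.2, -2.3], [371.6, -287.7, -3.6, -3.7]] both z0 [ 371.7 -287.2    8.5   -4.5]
square_housing [[426.1, 33.7, 4.6, -5.2], [426.9, 31.6, 5.8, -3.4]] both z0 [426.6  32.4   3.3  -3.6]
cartridge [[485.3, -424.3, 9.5, -9.1], [483.5, -427.2, 2.2, 1.9]] both z0 [ 484.6 -424.6    1.2    1.6]
big_cover [6.083e+02 1.310e+01 9.340e+01 6.000e-01] 90.4 axis [-0.438 -0.005  0.899]
   tilt -24 [6.079e+02 1.300e+01 9.320e+01 4.000e-01] 91.7
   tilt -28 [6.086e+02 1.310e+01 9.390e+01 6.000e-01] 88.4
small_cover [ 558.9 -247.9   84.2  -16. ] 95.1 axis [-0.421  0.121  0.899]
   tilt -24 [ 558.2 -248.2   84.2  -20. ] 96.4
   tilt -28 [ 559.  -247.5   84.4  -10. ] 93.7
square_cover [555.3 252.5  82.3  10.8] 87.2 axis [-0.431 -0.082  0.899]
   tilt -24 [555.  252.4  82.1  11. ] 88.3
   tilt -28 [555.4 252.5  82.9  10.1] 86.2
(320, 848, 3)
1.2
```

```bash
python3 - <<'E' 2>/dev/null
from h import *
Z=np.load("ims0.npz"); im=Z["top"][:,:,::-1]
a=im[92:187,160:415].astype(np.uint8); a=cv2.resize(a,None,fx=3,fy=3,interpolation=cv2.INTER_CUBIC)
b=Z["side"][:,:,::-1][130:285,155:300].astype(np.uint8); b=cv2.resize(b,None,fx=2,fy=2,interpolation=cv2.INTER_CUBIC)
c=Z["top"][:,:,::-1][175:225,235:335].astype(np.uint8); c=cv2.resize(c,None,fx=3,fy=3,interpolation=cv2.INTER_CUBIC)
o=np.zeros((600,765,3),np.uint8); o[:285]=a; o[290:600,:290]=b; o[290:440,300:600]=c
cv2.imwrite("pics/stands.png",o)
E
```

```text
(no output)
```

View pics/stands.png

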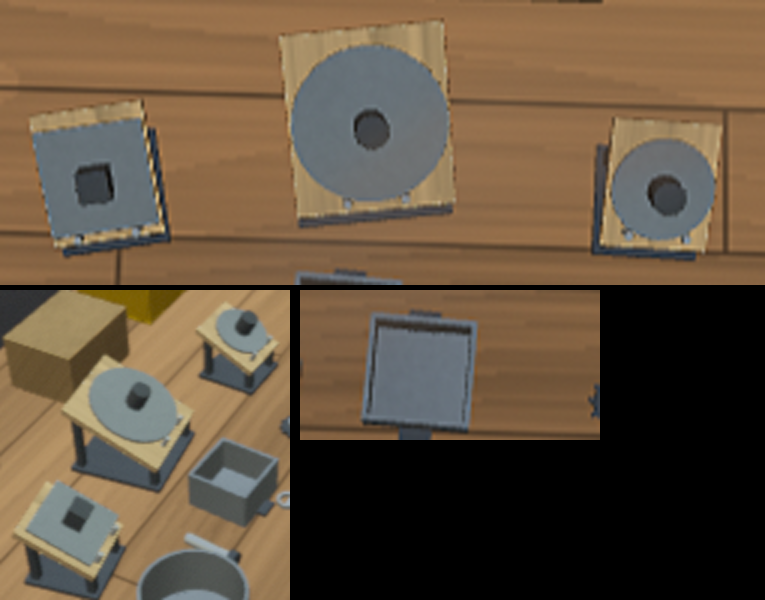

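The crop shows the three covers on their stands: square at top-image (192,153), big (283,135), small (381,156). The grey open box at (275,203) is the square housing. Pin pairs show at crop pixels (348,204)/(406,199), (628,237)/(687,239) and (80,239)/(137,230). They give the lean direction.

```bash
cat > m3.py <<'E'
from m2 import *
P=dict(big_cover=((348,204),(406,199)),small_cover=((628,237),(687,239)),square_cover=((80,239),(137,230)))
BD=dict(big_cover=((279,37),(443,21),(298,223),(453,210)),small_cover=((612,117),(722,125),(600,249),(706,252)),square_cover=((30,117),(142,101),(55,250),(160,236)))
for n,(a,b) in P.items():
    u=lambda q,z:unproj("top",(160+q[0]/3,92+q[1]/3),z)
    d=u(b,.06)-u(a,.06); print(n,"pins yaw",round(np.degrees(np.arctan2(d[0],-d[1])),1),end=" ")
    q=BD[n]
    e=u(q[1],.13)-u(q[0],.13); print("top edge yaw",round(np.degrees(np.arctan2(e[0],-e[1])),1))
E
python3 m3.py 2>/dev/null; python3 - <<'E' 2>/dev/null
import sys; sys.path.insert(0,".")
from m2 import *
# fit with fixed yaw scan
for n,x0 in dict(big_cover=[608,13,93,0],small_cover=[559,-248,84,0],square_cover=[555,252,82,0]).items():
    for y in (-10,-5,0,5,10,15):
        def f(v,G):return -escore(n,G,np.array(v)/1000,Ro.from_euler("ZY",[y,-26],degrees=True).as_matrix())
        v=np.array(x0[:3],float)
        for s in(1.6,1.0):
            G=grads(ims,s);o=minimize(f,v,args=(G,),method="Nelder-Mead",options=dict(initial_simplex=np.vstack([v,v+[4,0,0],v+[0,4,0],v+[0,0,4]])));v=o.x
        print(n,y,np.round(v,1),round(-o.fun,1))
E
```

```text
big_cover pins yaw 6.6 top edge yaw 7.5
small_cover pins yaw -0.4 top edge yaw -2.6
square_cover pins yaw 10.7 top edge yaw 10.1
big_cover -10 [607.8  11.7  94.1] 88.4
big_cover -5 [608.   12.4  94. ] 89.8
big_cover 0 [608.3  13.1  93.4] 90.3
big_cover 5 [608.4  13.9  93.2] 89.6
big_cover 10 [607.9  14.5  94.4] 87.8
big_cover 15 [607.6  15.   94.5] 85.3
small_cover -10 [ 558.8 -247.2   84.1] 94.7
small_cover -5 [ 558.7 -247.2   83.5] 93.8
small_cover 0 [ 558.3 -246.5   84.4] 92.9
small_cover 5 [ 558.3 -246.    84.4] 91.3
small_cover 10 [ 558.2 -245.7   84. ] 88.7
small_cover 15 [ 558.4 -245.3   83.7] 85.3
square_cover -10 [554.5 249.7  84.6] 62.0
square_cover -5 [553.9 251.   85. ] 67.0
square_cover 0 [553.7 252.1  85. ] 73.3
square_cover 5 [554.  253.2  84.3] 80.6
square_cover 10 [555.5 252.5  81.9] 87.1
square_cover 15 [555.4 253.   82.7] 83.8
```

```bash
cat > go.py <<'E'
# usage: go.py x y z(mm) [yawx tilt_axis...]: prints shift (cm, tool axes now) and turn (rad) from state to target
import sys,numpy as np
from plant import arm
from scipy.spatial.transform import Rotation as Ro
def show(p,R=None):
    s=arm.get_state(); A=np.array(s["orientation"]); d=np.array(p)/10-np.array(s["position"])*100
    print("t",round(s["time"],2),"pos",np.round(np.array(s["position"])*1000,1),"F",np.round(s["force"],1),"w",round(s["gripper_width"]*1000,1),"g",round(float(np.max(s["grasp_force"])),1),"q",np.round(s["joint_pos"],0))
    print(" shift cm",np.round(A.T@d,2),end=" ")
    if R is not None: print("turn rad",np.round(Ro.from_matrix(A.T@R).as_rotvec(),4),"shift in new axes",np.round(R.T@d,2),end="")
    print("| x",np.round(A[:,0],3),"z",np.round(A[:,2],3))
def down(yaw): # tool down with x axis at yaw deg
    c,s=np.cos(np.radians(yaw)),np.sin(np.radians(yaw)); return np.array([[c,s,0],[s,-c,0],[0,0,-1.]])
if __name__=="__main__":
    a=[float(v) for v in sys.argv[1:]]; show(a[:3],down(a[3]) if len(a)>3 else None)
E
python3 -m handwheel '[[3.11,-0.4,0.92,0,0,0,8.5],[3.11,-0.4,0.92,0,0,0,8.5],[3.11,-0.4,0.92,0,0,0,8.5],[3.11,-0.4,0.92,0,0,0,8.5],[3.11,-0.4,0.92,0,0,0,8.5],[3.11,-0.4,0.92,0,0,0,8.5]]' 60
python3 -m handwheel '[[3.11,-0.4,0.92,0,0,0,8.5],[3.11,-0.4,0.92,0,0,0,8.5],[3.11,-0.4,0.92,0,0,0,8.5],[3.11,-0.4,0.92,0,0,0,8.5],[3.11,-0.4,0.92,0,0,0,8.5],[3.11,-0.4,0.92,0,0,0,8.5],[0,0,0,0,0,0,8.5],[0,0,0,0,0,0,8.5]]'
python3 go.py 485 -425 31
```

```text
time: 1.7
position: [0.3104, -0.4922, 0.1758]
orientation: [[0.973, 0.231, 0.0], [0.231, -0.973, -0.0], [0.0, 0.0, -1.0]]
force: [0.1, -0.8, -0.5]
gripper_width: 0.0849
grasp_force: 0.0
time: 2.37
position: [0.4861, -0.4251, 0.1199]
orientation: [[0.972, 0.235, -0.001], [0.235, -0.972, 0.001], [-0.001, -0.001, -1.0]]
force: [-1.3, 0.0, -0.5]
gripper_width: 0.085
grasp_force: 0.0
t 2.37 pos [ 486.1 -425.1  119.9] F [-1.3  0.  -0.5] w 85.0 g 0.0 q [-47.  26.  87.  -0.  67.  29.]
 shift cm [-0.1  -0.03  8.89] | x [ 0.972  0.235 -0.001] z [-0.001  0.001 -1.   ]
```

```bash

python3 -m handwheel '[[0,0,1.6,0,0,0,8.5],[0,0,1.6,0,0,0,8.5],[0,0,1.6,0,0,0,8.5],[0,0,1.6,0,0,0,8.5],[0,0,1.6,0,0,0,8.5],[0,0,0.9,0,0,0,8.5],[0,0,0,0,0,0,6.2],[0,0,0,0,0,0,5]]' 40
python3 -m handwheel '[[0,0,0,0,0,0,5],[0,0,0,0,0,0,5],[0,0,0,0,0,0,5],[0,0,0,0,0,0,5]]'
python3 go.py 485 -425 145
```

```text
time: 3.03
position: [0.4844, -0.4268, 0.0322]
orientation: [[0.973, 0.231, -0.0], [0.231, -0.973, -0.0], [-0.0, 0.0, -1.0]]
force: [1.1, -0.6, 0.2]
gripper_width: 0.0632
grasp_force: 0.0
time: 3.37
position: [0.4856, -0.427, 0.0331]
orientation: [[0.973, 0.232, 0.001], [0.232, -0.973, -0.002], [0.001, 0.002, -1.0]]
force: [-0.4, -0.5, 1.8]
gripper_width: 0.057
grasp_force: 43.2
t 3.37 pos [ 485.6 -427.    33.1] F [-0.4 -0.5  1.8] w 57.0 g 43.2 q [-47.  31.  92.  -0.  57.  29.]
 shift cm [  0.    -0.18 -11.19] | x [0.973 0.232 0.001] z [ 0.001 -0.002 -1.   ]
```

```bash

python3 -m handwheel '[[0,0,-2.3,0,0,0,5],[0,0,-2.3,0,0,0,5],[0,0,-2.3,0,0,0,5],[0,0,-2.3,0,0,0,5],[0,0,-2.3,0,0,0,5],[0.2,-3.57,0,0,0,0,5],[0.2,-3.57,0,0,0,0,5],[0.2,-3.57,0,0,0,0,5]]'
python3 -m handwheel '[[0.2,-3.57,0,0,0,0,5],[0.2,-3.57,0,0,0,0,5],[0.2,-3.57,0,0,0,0,5],[0.2,-3.57,0,0,0,0,5],[0.2,-3.57,0,0,0,0,5],[0.2,-3.57,0,0,0,0,5],[0.2,-3.57,0,0,0,0,5],[0.2,-3.57,0,0,0,0,5]]' | tail -3
python3 -m handwheel '[[0.2,-3.57,0,0,0,0,5],[0.2,-3.57,0,0,0,0,5],[0.2,-3.57,0,0,0,0,5],[0.2,-3.57,0,0,0,0,5],[0.2,-3.57,0,0,0,0,5],[0.2,-3.57,0,0,0,0,5],[0.2,-3.57,0,0,0,0,5],[0.2,-3.57,0,0,0,0,5]]' | tail -3
python3 -m handwheel '[[0.2,-3.57,0,0,0,0,5],[0,0,0,0,0,0,5],[0,0,0,0,0,0,5],[0,0,0,0,0,0,5]]' | tail -3
python3 go.py 358.5 275.5 145
python3 - <<'E'
from h import *
o=[]
for c,(l,t) in dict(side=(190,215),top=(110,150)).items():
    im=arm.get_image(c); np.save(f"hov_{c}.npy",im); o.append(cv2.resize(im[t:t+145,l:l+130,::-1],None,fx=3,fy=3,interpolation=cv2.INTER_CUBIC))
cv2.imwrite("pics/hov.png",np.hstack(o))
E
```

```text
time: 4.03
position: [0.4658, -0.3197, 0.1472]
orientation: [[0.973, 0.23, 0.001], [0.23, -0.973, -0.0], [0.001, 0.0, -1.0]]
force: [0.4, 0.5, -2.0]
gripper_width: 0.057
grasp_force: 43.7
force: [-0.0, 0.6, -1.2]
gripper_width: 0.0571
grasp_force: 43.7
force: [0.9, -0.1, -2.2]
gripper_width: 0.057
grasp_force: 43.7
force: [-0.2, -0.4, -2.6]
gripper_width: 0.0574
grasp_force: 43.9
t 5.7 pos [358.1 277.2 146.7] F [-0.2 -0.4 -2.6] w 57.4 g 43.9 q [ 29.   9. 108.  -0.  63. 106.]
 shift cm [0.   0.17 0.17] | x [ 0.972  0.233 -0.001] z [-0.001 -0.001 -1.   ]
```

View pics/hov.png

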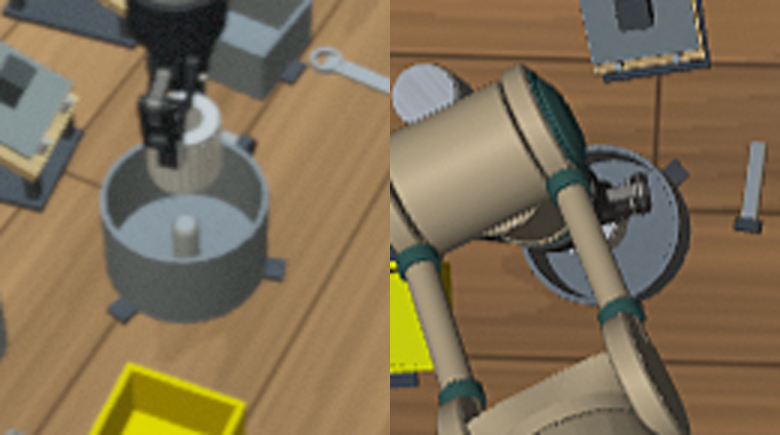

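The side view shows the cartridge held above the housing, about centred: cartridge near (252,265), pipe top near (252,292). The arm covers the top view. I'll fit the held cartridge against the housing in the side view.

```bash
cat > m4.py <<'E'
from m2 import *
S1={"side":np.load("hov_side.npy").astype(np.float32)}
for z in(111,113.6,116):
    for x0 in([358,277,0,0],[360,282,0,0],[356,273,0,0]):
        r=fitf("cartridge",S1,x0,zfix=z); print(z,np.round(r[0][:2],1),round(r[1],1))
C["big_housing"]=[(circ(24,46),"c"),(circ(140,82),"c"),(circ(130,82),"c")]
print(np.round(fitf("big_housing",{"side":ims["side"]},[359,280,0,0],zfix=0)[0],1),np.round(fitf("big_housing",{"top":ims["top"]},[359,276,0,0],zfix=0)[0],1))
E
python3 m4.py
```

```text
111 [361.6 276.1] 31.4
111 [361.6 276. ] 31.5
111 [361.5 276.2] 31.5
113.6 [360.2 278.2] 31.6
113.6 [360.3 278.2] 31.6
113.6 [360.3 278.1] 31.6
116 [359.1 280. ] 31.8
116 [359.1 280. ] 31.8
116 [359.2 279.9] 31.8
[356.1 280.3   5.6   5.2] [355.4 271.1  10.1  -2.4]
```

```bash

python3 -m handwheel '[[0,0,1.2,0,0,0,5],[0,0,1.2,0,0,0,5],[0,0,1.2,0,0,0,5],[0,0,1.2,0,0,0,5],[0,0,0.2,0,0,0,5],[0,0,0,0,0,0,5]]' | head -2
cat > m5.py <<'E'
from m2 import *
im=np.mean([arm.get_image("side") for _ in range(3)],0).astype(np.float32)
z=np.mean([arm.get_state()["position"] for _ in range(1)],0)*1000; print(z)
for x0 in([358,277,0,0],[360,282,0,0]):
    r=fitf("cartridge",{"side":im},x0,zfix=z[2]-33); print(np.round(r[0][:2],1),round(r[1],1))
p=np.array([z[0],z[1],z[2]-33])/1000
cr=im[225:325,190:310,::-1].astype(np.uint8)
ims1={"side":im}
draw(ims1,[("cartridge",np.r_[r[0][:2],z[2]-33]/1000,np.eye(3)),("big_housing",np.array([.358,.2813,0]),np.eye(3))],"pics/low.png",{"side":(185,225,130,105)},6)
E
python3 m5.py 2>/dev/null
```

```text
time: 6.3
position: [0.3584, 0.2762, 0.0964]
[359.43962658 277.43511753  97.60239917]
[359.  277.5] 31.2
[359.1 277.5] 31.2
```

View pics/low.png

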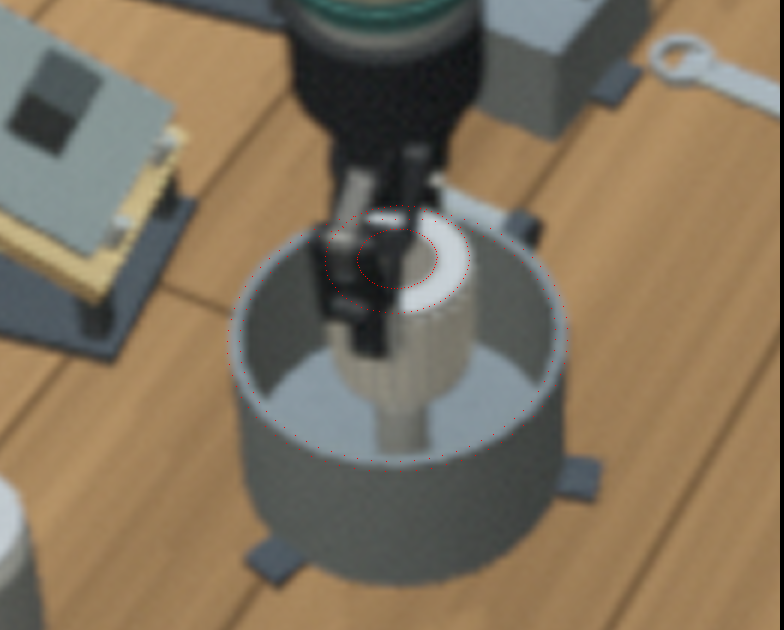

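```bash

python3 -m handwheel '[[0,-0.1,0.5,0,0,0,5],[0,0,0.5,0,0,0,5],[0,0,0.4,0,0,0,5],[0,0,0.4,0,0,0,5],[0,0,0.2,0,0,0,5],[0,0,0,0,0,0,5]]' | sed -n '2p;4p'
python3 -m handwheel '[[0,0,0.3,0,0,0,5],[0,0,0.3,0,0,0,5],[0,0,0.3,0,0,0,5],[0,0,0,0,0,0,5]]' | sed -n '2p;4p'
```

```text
position: [0.3579, 0.2784, 0.0762]
force: [0.0, 0.0, -2.2]
position: [0.358, 0.2783, 0.0673]
force: [-0.3, 0.2, -1.0]
```

Bottom at about 34 mm with no force, so the cartridge is over the pipe. Going down the rest.

```bash

python3 -m handwheel '[[0,0,0.5,0,0,0,5],[0,0,0.5,0,0,0,5],[0,0,0.5,0,0,0,5],[0,0,0.5,0,0,0,5],[0,0,0.4,0,0,0,5],[0,0,0.2,0,0,0,5],[0,0,0,0,0,0,5]]' | sed -n '2p;4p'
python3 -m handwheel '[[0,0,0.2,0,0,0,5],[0,0,0.1,0,0,0,5],[0,0,0,0,0,0,5]]' | sed -n '2p;4p'
```

```text
position: [0.358, 0.2783, 0.0412]
force: [0.4, -0.4, -1.5]
position: [0.3586, 0.2787, 0.0391]
force: [-0.5, -0.3, -0.6]
```

```bash

python3 -m handwheel '[[0,0,0,0,0,0,7],[0,0,0,0,0,0,7],[0,0,0,0,0,0,7],[0,0,-1.5,0,0,0,7],[0,0,-3,0,0,0,7],[0,0,-3.5,0,0,0,6],[0,0,-3.5,0,0,0,6],[0,0,-3,0,0,0,6]]' | sed -n '2p;4p'
cat > gc.py <<'E'
# cover grasp targets
import sys; from go import *
C=dict(big=((608,13,93),6.5),small=((558.7,-248,84),-2),square=((555.4,251.5,82),10.6))
def pose(n,h):
    p,yw=C[n]; R=Ro.from_euler("ZY",[yw,-26],degrees=True).as_matrix()
    T=np.c_[R[:,0],-R[:,1],-R[:,2]]; return np.array(p)+h*R[:,2],T
if __name__=="__main__":
    p,T=pose(sys.argv[1],float(sys.argv[2])); print(np.round(p,1)); show(p,T)
E
python3 gc.py big 95
```

```text
position: [0.3586, 0.2787, 0.1862]
force: [0.1, 0.6, -0.3]
[566.6   8.3 178.4]
t 8.78 pos [358.6 278.7 186.2] F [ 0.1  0.6 -0.3] w 59.9 g 0.0 q [ 29.   7. 104.  -0.  68. 106.]
 shift cm [13.97 31.13  0.79] turn rad [-0.0278  0.4515  0.1182] shift in new axes [15.48 29.22  8.42]| x [0.973 0.232 0.002] z [ 0.002  0.001 -1.   ]
```

```bash

python3 -m handwheel '[[1.75,3.89,0.1,0,0,0,6],[1.75,3.89,0.1,0,0,0,6],[1.75,3.89,0.1,0,0,0,6],[1.75,3.89,0.1,0,0,0,6],[1.75,3.89,0.1,0,0,0,6],[1.75,3.89,0.1,0,0,0,6],[1.75,3.89,0.1,0,0,0,6],[1.75,3.89,0.1,0,0,0,6]]' | sed -n '2p;4p'
python3 -m handwheel '[[0,0,0,-0.007,0.113,0.0295,5],[0,0,0,-0.007,0.113,0.0295,5],[0,0,0,-0.007,0.113,0.0295,5],[0,0,0,-0.007,0.113,0.0295,5],[0,0,0,0,0,0,5]]' | sed -n '2p;4p'
python3 gc.py big 95;python3 gc.py big 13
python3 - <<'E'
from h import *
ims1={c:arm.get_image(c).astype(np.float32) for c in("side","top")}
draw(ims1,[("cartridge",np.array([.358,.278,.006]),np.eye(3))],"pics/cart.png",dict(side=(185,215,130,105),top=(140,180,90,95)),3)
E
```

```text
position: [0.5627, 0.0127, 0.1761]
force: [0.1, 0.9, -0.4]
position: [0.5524, 0.0157, 0.1706]
force: [-2.9, 0.8, -2.2]
[566.6   8.3 178.4]
t 9.87 pos [552.4  15.7 170.6] F [-2.9  0.8 -2.2] w 50.1 g 0.0 q [-10.   5. 115.  12.  36.  65.]
 shift cm [ 1.54  0.9  -0.14] turn rad [-0.0023  0.0122 -0.0026] shift in new axes [ 1.54  0.9  -0.12]| x [0.899 0.1   0.427] z [ 0.424  0.051 -0.904]
[602.3  12.4 104.7]
t 9.87 pos [552.4  15.7 170.6] F [-2.9  0.8 -2.2] w 50.1 g 0.0 q [-10.   5. 115.  12.  36.  65.]
 shift cm [1.64 0.91 8.06] turn rad [-0.0023  0.0122 -0.0026] shift in new axes [1.54 0.9  8.08]| x [0.899 0.1   0.427] z [ 0.424  0.051 -0.904][ WARN:0@2.988] global loadsave.cpp:1063 imwrite_ Unsupported depth image for selected encoder is fallbacked to CV_8U.
```

View pics/cart.png

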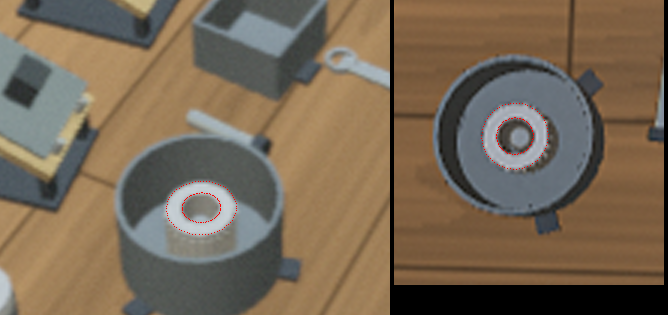

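The cartridge sits fully down over the pipe: its ring matches z = 6 mm in both views, with the pipe visible inside the bore. Next, the big cover.

```bash

python3 -m handwheel '[[1.54,0.9,0,0,0.012,0,5.5],[0,0,0,0,0,0,5.5],[0,0,0,0,0,0,5.5]]' | sed -n '2p;4p'
python3 gc.py big 13
```

```text
position: [0.5801, 0.0068, 0.1849]
force: [-0.6, -0.0, 0.4]
[602.3  12.4 104.7]
t 10.22 pos [580.1   6.8 184.9] F [-0.6 -0.   0.4] w 54.9 g 0.0 q [-11.   6. 112.  13.  37.  64.]
 shift cm [-1.59 -0.32  8.19] turn rad [ 0.0017 -0.0138  0.0015] shift in new axes [-1.47 -0.3   8.21]| x [0.887 0.103 0.451] z [ 0.448  0.049 -0.893]
```

```bash

python3 -m handwheel '[[-1.5,-0.3,2.5,0,-0.013,0,5.5],[0,0,2.5,0,0,0,5.5],[0,0,0,0,0,0,5.5],[0,0,0,0,0,0,5.5],[0,0,0,0,0,0,5.5]]' | sed -n '2p;4p'
python3 gc.py big 13
```

```text
position: [0.5859, 0.0113, 0.1322]
force: [-0.6, -0.7, 0.6]
[602.3  12.4 104.7]
t 10.63 pos [585.9  11.3 132.2] F [-0.6 -0.7  0.6] w 55.0 g 0.0 q [-10.  11. 115.  15.  30.  62.]
 shift cm [0.27 0.08 3.2 ] turn rad [0.0008 0.0012 0.0012] shift in new axes [0.27 0.08 3.2 ]| x [0.893 0.103 0.437] z [ 0.435  0.049 -0.899]
```

```bash

python3 -m handwheel '[[0.27,0.1,0.8,0,0,0,5.5],[0,0,0.8,0,0,0,5.5],[0,0,0.8,0,0,0,5.5],[0,0,0.8,0,0,0,5.5],[0,0,0,0,0,0,5.5],[0,0,0,0,0,0,5.5]]' | sed -n '2p;4p'
python3 -m handwheel '[[0,0,0,0,0,0,4],[0,0,0,0,0,0,3],[0,0,0,0,0,0,2],[0,0,0,0,0,0,2],[0,0,0,0,0,0,2],[0,0,0,0,0,0,2]]' 80| sed -n '2p;4,9p'
python3 gc.py big 13
```

```text
position: [0.601, 0.0121, 0.1027]
force: [0.2, -0.1, 1.3]
position: [0.6011, 0.0123, 0.1042]
force: [-3.8, 1.2, 6.4]
gripper_width: 0.028
grasp_force: 79.0
[602.3  12.4 104.7]
t 11.63 pos [601.1  12.3 104.2] F [-3.8  1.2  6.4] w 28.0 g 79.0 q [-10.  14. 116.  16.  26.  61.]
 shift cm [0.13 0.   0.01] turn rad [0.0004 0.0017 0.0002] shift in new axes [0.13 0.   0.01]| x [0.894 0.102 0.437] z [ 0.434  0.049 -0.9  ]
```

```bash

python3 -m handwheel '[[0,0,-0.5,0,0,0,2],[0,0,-1,0,0,0,2],[0,0,-2,0,0,0,2],[0,0,-2.5,0,0,0,2],[0,0,-2.5,0,0,0,2],[0,0,-1,0,0,0,2],[0,0,0,0,0,0,2],[0,0,0,0,0,0,2]]' | sed -n '2p;4,9p'
python3 - <<'E'
from go import *
show((450,130,200),down(6.5))
E
```

```text
position: [0.5596, 0.0072, 0.189]
force: [-0.1, 0.1, -3.9]
gripper_width: 0.0279
grasp_force: 79.7
t 12.3 pos [559.6   7.2 189. ] F [-0.1  0.1 -3.9] w 27.9 g 79.7 q [-11.   5. 113.  12.  38.  64.]
 shift cm [ -8.06 -13.44  -5.15] turn rad [ 1.200e-03 -4.514e-01  4.000e-04] shift in new axes [ -9.5  -13.44  -1.1 ]| x [0.894 0.102 0.436] z [ 0.434  0.048 -0.9  ]
```

```bash

python3 -m handwheel '[[0,0,0,0,-0.113,0,2],[0,0,0,0,-0.113,0,2],[0,0,0,0,-0.113,0,2],[0,0,0,0,-0.113,0,2],[0,0,0,0,0,0,2],[0,0,0,0,0,0,2]]' | sed -n '2,3p'
python3 -m handwheel '[[-1.69,-2.92,0.4,0,0,0,2],[-1.69,-2.92,0.4,0,0,0,2],[-1.69,-2.92,0.4,0,0,0,2],[-1.69,-2.92,0.4,0,0,0,2],[-1.69,-2.92,0.4,0,0,0,2],[-1.69,-2.92,0.4,0,0,0,2],[-1.69,-2.92,0.4,0,0,0,2]]' | sed -n '2,3p'
python3 -m handwheel '[[-1.69,-2.92,0.4,0,0,0,2],[-1.69,-2.92,0.4,0,0,0,2],[-1.69,-2.92,0.4,0,0,0,2],[0,0,0,0,0,0,2],[0,0,0,0,0,0,2],[0,0,0,0,0,0,2]]' | sed -n '2p;4,9p'
python3 go.py 358.5 278 150 6.5
cat > m6.py <<'E'
# fit held cover in the given views: tilt free or level
import sys; from m2 import *
n=sys.argv[1]; th=float(sys.argv[2]); cams=sys.argv[3].split(","); yaw=float(sys.argv[4]) if len(sys.argv)>4 else 0
ims1={c:np.mean([arm.get_image(c) for _ in range(3)],0).astype(np.float32) for c in cams}
np.savez("held.npz",**ims1)
s=np.array([arm.get_state()["position"]])[0]*1000; print("tcp",np.round(s,1))
C[n]=C[n][:1]+[(P*np.array([1,1,0])+[0,0,0],k) for P,k in C[n][:1]]
for c in cams:
    def f(v,G,zz): return -escore(n,G,np.array([v[0],v[1],zz])/1000,Ro.from_euler("z",v[2],degrees=True).as_matrix())
    for dz in(0,):
        v=np.r_[s[:2],yaw]
        for sg in(3,1.6,1.0):
            G=grads({c:ims1[c]},sg); o=minimize(f,v,args=(G,s[2]-th+dz),method="Nelder-Mead",options=dict(initial_simplex=np.vstack([v,v+[6,0,0],v+[0,6,0],v+[0,0,4]])));v=o.x
        print(c,"cover at",np.round(v,1),"score",round(-o.fun,1),"rel tcp",np.round(v[:2]-s[:2],1))
E
python3 m6.py big_cover 13 side,top
```

```text
position: [0.5612, 0.0077, 0.1863]
orientation: [[0.993, 0.114, -0.002], [0.114, -0.993, -0.0], [-0.002, -0.0, -1.0]]
position: [0.4162, 0.1974, 0.16]
orientation: [[0.994, 0.112, 0.0], [0.112, -0.994, 0.0], [0.0, -0.0, -1.0]]
position: [0.3582, 0.2774, 0.1486]
force: [-0.6, 0.6, -3.9]
gripper_width: 0.0284
grasp_force: 80.2
t 13.88 pos [358.2 277.4 148.6] F [-0.6  0.6 -3.9] w 28.4 g 80.2 q [ 29.   9. 108.  -0.  63. 112.]
 shift cm [ 0.04 -0.05 -0.14] turn rad [ 0.0011 -0.0004  0.0009] shift in new axes [ 0.04 -0.05 -0.14]| x [0.993 0.114 0.   ] z [ 0.001 -0.001 -1.   ]
tcp [359.8 277.6 148.9]
side cover at [363.2 275.1   5.6] score 31.2 rel tcp [ 3.4 -2.5]
top cover at [356.8 270.7   3.4] score 28.3 rel tcp [-2.9 -6.9]
```

```bash
cat > m7.py <<'E'
from m2 import *
a=cv2.imread("pics/cart.png"); print(a.shape)
red=((a[:,:,2].astype(int)-a[:,:,1]>90)).astype(np.uint8); a=cv2.inpaint(a,cv2.dilate(red,np.ones((3,3))),3,cv2.INPAINT_TELEA)
J={c:ims[c].copy() for c in ims}
for c,(l,t,w,h),x0 in(("side",(185,215,130,105),0),("top",(140,180,90,95),394)):
    s=cv2.resize(a[:h*3,x0:x0+w*3],(w,h),interpolation=cv2.INTER_AREA); J[c][t:t+h,l:l+w]=s[:,:,::-1]
for c in J:
    k=fitf("cartridge",{c:J[c]},[358,278,0,0],zfix=6); r=fitf("big_housing",{c:J[c]},[358,278,0,0],zfix=0); r0=fitf("big_housing",{c:ims[c]},[358,278,0,0],zfix=0)
    print(c,"cart",np.round(k[0][:2],1),round(k[1],1),"housing",np.round(r[0][:2],1),round(r[1],1),np.round(r0[0][:2],1),"housing-cart",np.round(r[0][:2]-k[0][:2],1))
E
python3 m7.py 2>/dev/null
cat > m8.py <<'E'
import sys; from m2 import *
Z=np.load("held.npz"); n="big_cover"; C[n]=C[n][:1]+[(circ(140,0),"c")]
for c in Z:
    for th in(7,10,13):
        for s0 in((358,278),(362,274)):
            v=np.array(s0,float)
            for sg in(1.6,1.0):
                G=grads({c:Z[c]},sg); o=minimize(lambda v:-escore(n,G,np.array([v[0],v[1],148.7-th])/1000,np.eye(3)),v,method="Nelder-Mead",options=dict(initial_simplex=np.vstack([v,v+[5,0],v+[0,5]])));v=o.x
            print(c,th,np.round(v,1),round(-o.fun,1))
E
python3 m8.py
```

```text
(315, 668, 3)
side cart [359.  278.8] 45.9 housing [358.1 281.2] 33.4 [357.9 281.3] housing-cart [-0.9  2.4]
top cart [357.2 277.4] 46.7 housing [358.  274.6] 33.7 [357.4 274.6] housing-cart [ 0.7 -2.8]
side 7 [360.6 279.5] 31.1
side 7 [360.6 279.5] 31.1
side 10 [361.9 277.2] 31.2
side 10 [361.9 277.3] 31.2
side 13 [363.2 275. ] 31.2
side 13 [363.4 274.8] 31.2
top 7 [356.9 269.7] 28.2
top 7 [356.9 269.6] 28.2
top 10 [357. 270.] 28.2
top 10 [357.  270.1] 28.2
top 13 [357.1 270.5] 28.1
top 13 [357.2 270.5] 28.1
```

```bash

python3 -m handwheel '[[-0.15,-0.05,0.9,0,0,0,2],[0,0,0.9,0,0,0,2],[0,0,0.9,0,0,0,2],[0,0,0.8,0,0,0,2],[0,0,0,0,0,0,2],[0,0,0,0,0,0,2]]' | sed -n '2p;4p'
python3 -m handwheel '[[0,0,0.3,0,0,0,2],[0,0,0.3,0,0,0,2],[0,0,0.2,0,0,0,2],[0,0,0,0,0,0,2]]' | sed -n '2p;4p'
python3 -m handwheel '[[0,0,0.2,0,0,0,2],[0,0,0.1,0,0,0,2],[0,0,0,0,0,0,2]]' | sed -n '2p;4p'
```

```text
position: [0.357, 0.2783, 0.113]
force: [0.8, -0.2, -2.7]
position: [0.3573, 0.2785, 0.1056]
force: [-0.2, -0.5, -3.7]
position: [0.3575, 0.2785, 0.1028]
force: [-0.5, -0.1, -3.5]
```

```bash

python3 -m handwheel '[[0,0,0.15,0,0,0,2],[0,0,0.15,0,0,0,2],[0,0,0,0,0,0,2]]' | sed -n '2p;4p'
python3 -m handwheel '[[0,0,0.15,0,0,0,2],[0,0,0.15,0,0,0,2],[0,0,0,0,0,0,2]]' | sed -n '2p;4p'
```

```text
position: [0.3574, 0.2785, 0.0997]
force: [-1.2, -0.5, -3.5]
position: [0.3574, 0.2785, 0.0966]
force: [0.4, 0.2, -3.2]
```

No contact with the spigot below rim height, so it has entered. Continuing.

```bash

python3 -m handwheel '[[0,0,0.15,0,0,0,2],[0,0,0.1,0,0,0,2],[0,0,0,0,0,0,2]]' | sed -n '2p;4p'
python3 -m handwheel '[[0,0,0.1,0,0,0,2],[0,0,0.1,0,0,0,2],[0,0,0,0,0,0,2]]' | sed -n '2p;4p'
```

```text
position: [0.3574, 0.2785, 0.0942]
force: [-0.3, -0.2, -3.4]
position: [0.3577, 0.2787, 0.0929]
force: [-0.4, 0.2, 0.9]
```

```bash

python3 -m handwheel '[[0,0,0.05,0,0,0,2],[0,0,0,0,0,0,2]]' | sed -n '2p;4p'
python3 -m handwheel '[[0,0,0,0,0,0,5.5],[0,0,0,0,0,0,5.5],[0,0,0,0,0,0,5.5],[0,0,-1.5,0,0,0,5.5],[0,0,-3,0,0,0,5.5],[0,0,-3.5,0,0,0,5.5],[0,0,-3,0,0,0,5.5],[0,0,0,0,0,0,5.5]]' | sed -n '2p;4p'
python3 gc.py square 70
python3 - <<'E'
import sys; sys.path.insert(0,".")
from m2 import *
im=np.mean([arm.get_image("side") for _ in range(3)],0).astype(np.float32)
r=max((fitf("big_cover",{"side":im},[358,278,0,0],zfix=z,tilt=t) for t in(0.,) for z in(80,82,84,92)),key=lambda r:r[1])
for z in(82,88,92): print(z,[np.round(v,1) for v in fitf("big_cover",{"side":im},[358,278,0,0],zfix=z,tilt=0.)[:2]])
E
```

```text
position: [0.3577, 0.2787, 0.0928]
force: [-1.1, 0.1, 6.4]
position: [0.3612, 0.2808, 0.2077]
force: [-0.3, 0.3, 0.3]
[525.2 245.9 144.9]
t 17.1 pos [361.2 280.8 207.7] F [-0.3  0.3  0.3] w 55.2 g 0.0 q [ 29.   6. 102.  -0.  71. 113.]
 shift cm [15.83  5.35  6.43] turn rad [ 0.0127  0.4423 -0.0709] shift in new axes [11.16  6.45 12.43]| x [0.993 0.113 0.011] z [ 0.011  0.005 -1.   ]
82 [array([359.8, 279.4,   3.2,   1.1]), np.float64(53.9)]
88 [array([357.1, 283.8,   4.5,  -5.9]), np.float64(53.7)]
92 [array([355.3, 286.7,  -1.5,   4. ]), np.float64(53.4)]
```

```bash

python3 -m handwheel '[[3.1,1.08,1.0,0,0,0,5.5],[3.1,1.08,1.0,0,0,0,5.5],[3.1,1.08,1.0,0,0,0,5.5],[3.1,1.08,1.0,0,0,0,5.5],[3.1,1.08,1.0,0,0,0,5.5],[0,0,0,0,0,0,5.5]]' | sed -n '2p;4p'
python3 -m handwheel '[[0,0,0,0.003,0.111,-0.018,5.5],[0,0,0,0.003,0.111,-0.018,5.5],[0,0,0,0.003,0.111,-0.018,5.5],[0,0,0,0.003,0.111,-0.018,5.5],[0,0,0,0,0,0,5.5],[0,0,0,0,0,0,5.5],[0,0,0,0,0,0,5.5]]' | sed -n '2p;4p'
sed -i 's/(558.7,-248,84)/(558.7,-248,86)/; s/(555.4,251.5,82)/(555.4,251.5,84)/' gc.py; python3 gc.py square 13
```

```text
position: [0.5221, 0.2405, 0.1474]
force: [0.1, -0.3, 0.9]
position: [0.5191, 0.2432, 0.1525]
force: [0.8, 0.1, 0.6]
[549.8 250.5  95.7]
t 18.33 pos [519.1 243.2 152.5] F [0.8 0.1 0.6] w 54.9 g 0.0 q [ 21.   9. 114.  -9.  33. 107.]
 shift cm [ 0.41 -0.18  6.48] turn rad [0.0039 0.0103 0.0025] shift in new axes [ 0.34 -0.15  6.49]| x [0.887 0.169 0.429] z [ 0.422  0.075 -0.903]
```

```bash

python3 -m handwheel '[[0.35,-0.15,0.8,0.004,0.010,0.002,5.5],[0,0,1,0,0,0,5.5],[0,0,1,0,0,0,5.5],[0,0,1,0,0,0,5.5],[0,0,0,0,0,0,5.5],[0,0,0,0,0,0,5.5]]' | sed -n '2p;4p'
python3 gc.py square 13
```

```text
position: [0.5369, 0.2474, 0.1178]
force: [-0.0, 0.0, -0.1]
[549.8 250.5  95.7]
t 18.83 pos [536.9 247.4 117.8] F [-0.   0.  -0.1] w 55.0 g 0.0 q [ 21.  13. 115. -10.  27. 108.]
 shift cm [ 0.22 -0.06  2.57] turn rad [0.0008 0.0029 0.0007] shift in new axes [ 0.22 -0.06  2.57]| x [0.885 0.166 0.436] z [ 0.429  0.079 -0.9  ]
```

```bash

python3 -m handwheel '[[0.22,-0.06,0.9,0,0.002,0,5.5],[0,0,0.9,0,0,0,5.5],[0,0,0.75,0,0,0,5.5],[0,0,0,0,0,0,5.5],[0,0,0,0,0,0,5.5]]' | sed -n '2p;4p'
python3 -m handwheel '[[0,0,0,0,0,0,4],[0,0,0,0,0,0,3],[0,0,0,0,0,0,2],[0,0,0,0,0,0,2],[0,0,0,0,0,0,2],[0,0,0,0,0,0,2]]' 80| sed -n '2p;4,9p'
python3 gc.py square 13
python3 -m handwheel '[[0,0,-0.5,0,0,0,2],[0,0,-1,0,0,0,2],[0,0,-2,0,0,0,2],[0,0,-2.5,0,0,0,2],[0,0,-2.5,0,0,0,2],[0,0,-1,0,0,0,2],[0,0,0,0,0,0,2],[0,0,0,0,0,0,2]]' | sed -n '2p;4,9p'
python3 - <<'E'
from go import *
show((426.7,31.5,125),down(-4))
E
```

```text
position: [0.5494, 0.2505, 0.0964]
force: [0.5, 0.4, 0.1]
position: [0.5495, 0.2508, 0.0979]
force: [-4.5, 0.1, 6.0]
gripper_width: 0.0267
grasp_force: 79.7
[549.8 250.5  95.7]
t 19.75 pos [549.5 250.8  97.9] F [-4.5  0.1  6. ] w 26.7 g 79.7 q [ 21.  15. 115. -11.  24. 109.]
 shift cm [-0.08  0.04  0.21] turn rad [-0.0002 -0.0026  0.0007] shift in new axes [-0.08  0.04  0.21]| x [0.882 0.166 0.441] z [ 0.433  0.081 -0.898]
position: [0.5082, 0.2428, 0.1826]
force: [-0.1, -0.5, -3.3]
gripper_width: 0.027
grasp_force: 79.1
t 20.42 pos [508.2 242.8 182.6] F [-0.1 -0.5 -3.3] w 27.0 g 79.1 q [ 22.   6. 113.  -8.  36. 106.]
 shift cm [-13.23  19.26  -0.06] turn rad [-0.0577 -0.4532  0.2513] shift in new axes [-6.65 21.65  5.76]| x [0.882 0.166 0.44 ] z [ 0.433  0.081 -0.898]
```

```bash

python3 -m handwheel '[[0,0,0,-0.0115,-0.0906,0.0503,2],[0,0,0,-0.0115,-0.0906,0.0503,2],[0,0,0,-0.0115,-0.0906,0.0503,2],[0,0,0,-0.0115,-0.0906,0.0503,2],[0,0,0,-0.0115,-0.0906,0.0503,2],[0,0,0,0,0,0,2],[0,0,0,0,0,0,2]]' | sed -n '2,3p'
python3 -m handwheel '[[-0.95,3.1,0.8,0,0,0,2],[-0.95,3.1,0.8,0,0,0,2],[-0.95,3.1,0.8,0,0,0,2],[-0.95,3.1,0.8,0,0,0,2],[-0.95,3.1,0.8,0,0,0,2],[-0.95,3.1,0.8,0,0,0,2],[-0.95,3.1,0.8,0,0,0,2]]' | sed -n '2,3p'
python3 -m handwheel '[[0,0,0,0,0,0,2],[0,0,0,0,0,0,2],[0,0,0,0,0,0,2]]' | sed -n '2p;4,9p'
python3 go.py 426.5 32.2 120 -4
python3 m6.py square_cover 11.5 side,top -4; python3 go.py 426.5 32.2 120 -4
```

```text
position: [0.5095, 0.2426, 0.1801]
orientation: [[0.998, -0.07, -0.002], [-0.07, -0.998, -0.001], [-0.001, 0.001, -1.0]]
position: [0.4242, 0.0304, 0.1255]
orientation: [[0.998, -0.067, 0.001], [-0.067, -0.998, -0.0], [0.001, 0.0, -1.0]]
position: [0.4263, 0.0315, 0.1264]
force: [0.2, -0.2, -1.7]
gripper_width: 0.0268
grasp_force: 79.7
t 21.83 pos [426.3  31.5 126.4] F [ 0.2 -0.2 -1.7] w 26.8 g 79.7 q [ -5.   8. 113.   0.  59.  89.]
 shift cm [ 0.02 -0.07  0.64] turn rad [-0.0006 -0.0012 -0.0002] shift in new axes [ 0.02 -0.07  0.64]| x [ 0.998 -0.07   0.001] z [ 0.001  0.001 -1.   ]
tcp [427.4  31.9 126.6]
side cover at [426.9  32.   -2.9] score 30.4 rel tcp [-0.5  0.1]
top cover at [423.8  32.2  -1.4] score 24.9 rel tcp [-3.6  0.2]
t 22.13 pos [427.4  31.9 126.6] F [ 0.6  0.2 -1.8] w 26.8 g 79.8 q [ -5.   8. 113.   0.  59.  89.]
 shift cm [-0.09 -0.02  0.66] turn rad [-0.0003 -0.0007  0.0016] shift in new axes [-0.09 -0.02  0.66]| x [ 0.998 -0.068  0.001] z [ 0.001  0.    -1.   ]
```

```bash

python3 -m handwheel '[[0.08,-0.03,1,0,0,0,2],[0,0,1,0,0,0,2],[0,0,1,0,0,0,2],[0,0,0.9,0,0,0,2],[0,0,0,0,0,0,2],[0,0,0,0,0,0,2]]' | sed -n '2p;4p'
python3 -m handwheel '[[0,0,0.25,0,0,0,2],[0,0,0.25,0,0,0,2],[0,0,0,0,0,0,2]]' | sed -n '2p;4p'
python3 -m handwheel '[[0,0,0.15,0,0,0,2],[0,0,0.15,0,0,0,2],[0,0,0,0,0,0,2]]' | sed -n '2p;4p'
```

```text
position: [0.4277, 0.0317, 0.0871]
force: [-0.8, -0.0, -2.8]
position: [0.4279, 0.0314, 0.0825]
force: [-0.8, -0.7, -2.3]
position: [0.4277, 0.0314, 0.0794]
force: [-0.4, 0.1, -2.2]
```

```bash

python3 -m handwheel '[[0,0,0.15,0,0,0,2],[0,0,0.15,0,0,0,2],[0,0,0,0,0,0,2]]' | sed -n '2p;4p'
python3 -m handwheel '[[0,0,0.15,0,0,0,2],[0,0,0.15,0,0,0,2],[0,0,0,0,0,0,2]]' | sed -n '2p;4p'
```

```text
position: [0.4276, 0.0314, 0.0762]
force: [-0.3, -0.3, -1.9]
position: [0.4279, 0.0314, 0.0733]
force: [0.6, 0.1, -1.5]
```

```bash

python3 -m handwheel '[[0,0,0.1,0,0,0,2],[0,0,0.1,0,0,0,2],[0,0,0,0,0,0,2]]' | sed -n '2p;4p'
python3 -m handwheel '[[0,0,0.1,0,0,0,2],[0,0,0,0,0,0,2]]' | sed -n '2p;4p'
```

```text
position: [0.4279, 0.0314, 0.0731]
force: [-3.6, 0.1, 13.0]
position: [0.4279, 0.0314, 0.073]
force: [-6.1, 0.1, 22.4]
```

Firm contact at the height expected for the flange on the rim. I'll ease off, release, back away and check.

```bash

python3 -m handwheel '[[0,0,-0.15,0,0,0,2],[0,0,0,0,0,0,2]]' | sed -n '2p;4p'
python3 -m handwheel '[[0,0,0,0,0,0,5.5],[0,0,0,0,0,0,5.5],[0,0,0,0,0,0,5.5],[0,0,-1.5,0,0,0,5.5],[0,0,-3,0,0,0,5.5],[0,0,-3.5,0,0,0,5.5],[0,0,-3,0,0,0,5.5],[0,0,0,0,0,0,5.5]]' | sed -n '2p;4p'
python3 gc.py small 90
cat > m9.py <<'E'
import sys; from m2 import *
n,x,y,z=sys.argv[1],*map(float,sys.argv[2:5]); cams=sys.argv[5].split(",")
for c in cams:
    im=np.mean([arm.get_image(c) for _ in range(3)],0).astype(np.float32); np.save(f"pl_{c}.npy",im); G=grads({c:im},1.0)
    def f(v,*_): return -escore(n,G,np.array([v[0],v[1],z])/1000,Ro.from_euler("ZYX",[v[2],v[3],v[4]],degrees=True).as_matrix())
    for free in(3,5):
        v=np.array([x,y,-4. if "square" in n else 0,0,0]); 
        g=lambda u:f(np.r_[u,v[free:]])
        o=minimize(g,v[:free],method="Nelder-Mead",options=dict(initial_simplex=np.vstack([v[:free]]+[v[:free]+np.eye(free)[i]*3 for i in range(free)]),maxiter=900)); print(c,free,np.round(o.x,1),round(-o.fun,1))
E
python3 m9.py square_cover 427 32 60 side
```

```text
position: [0.4283, 0.0314, 0.0731]
force: [-2.5, -0.5, 10.7]
position: [0.432, 0.0311, 0.1872]
force: [2.0, -0.8, 0.5]
[ 519.3 -246.6  166.9]
t 24.88 pos [432.   31.1 187.2] F [ 2.  -0.8  0.5] w 54.8 g 0.0 q [ -5.   5. 107.   0.  68.  89.]
 shift cm [10.62 27.09  2.15] turn rad [ 0.008   0.4421 -0.0344] shift in new axes [ 7.82 27.45  6.07]| x [ 0.997 -0.07   0.012] z [ 0.012 -0.001 -1.   ]
side 3 [427.9  32.3  -3.3] 49.3
side 5 [428.   32.3  -3.   -1.3  -0. ] 49.5
```

```bash

python3 -m handwheel '[[1.35,3.39,0.2,0,0,0,5.5],[1.35,3.39,0.2,0,0,0,5.5],[1.35,3.39,0.2,0,0,0,5.5],[1.35,3.39,0.2,0,0,0,5.5],[1.35,3.39,0.2,0,0,0,5.5],[1.35,3.39,0.2,0,0,0,5.5],[1.35,3.39,0.2,0,0,0,5.5],[1.35,3.39,0.2,0,0,0,5.5]]' | sed -n '2p;4p'
python3 -m handwheel '[[0,0,0,0.002,0.1115,-0.0087,5.5],[0,0,0,0.002,0.1115,-0.0087,5.5],[0,0,0,0.002,0.1115,-0.0087,5.5],[0,0,0,0.002,0.1115,-0.0087,5.5],[0,0,0,0,0,0,5.5],[0,0,0,0,0,0,5.5],[0,0,0,0,0,0,5.5]]' | sed -n '2p;4p'
python3 gc.py small 13
```

```text
position: [0.5156, -0.2478, 0.1632]
force: [1.3, 0.6, 0.3]
position: [0.5172, -0.2474, 0.1657]
force: [0.1, 0.3, 0.5]
[ 553.  -247.8   97.7]
t 26.28 pos [ 517.2 -247.4  165.7] F [0.1 0.3 0.5] w 55.1 g 0.0 q [-43.   9. 111.  25.  43.  33.]
 shift cm [ 0.31 -0.09  7.68] turn rad [-0.0002  0.0105 -0.0007] shift in new axes [ 0.23 -0.09  7.68]| x [ 0.903 -0.032  0.429] z [ 0.429 -0.015 -0.903]
```

```bash

python3 -m handwheel '[[0.25,-0.09,1,0,0.010,0,5.5],[0,0,1.2,0,0,0,5.5],[0,0,1.2,0,0,0,5.5],[0,0,1.2,0,0,0,5.5],[0,0,0.5,0,0,0,5.5],[0,0,0,0,0,0,5.5],[0,0,0,0,0,0,5.5]]' | sed -n '2p;4p'
python3 gc.py small 13
```

```text
position: [0.5425, -0.2466, 0.1213]
force: [-0.1, 0.4, -0.4]
[ 553.  -247.8   97.7]
t 26.87 pos [ 542.5 -246.6  121.3] F [-0.1  0.4 -0.4] w 54.9 g 0.0 q [-41.  13. 113.  28.  36.  30.]
 shift cm [-0.09  0.08  2.59] turn rad [-0.001  -0.0009  0.0015] shift in new axes [-0.09  0.08  2.59]| x [ 0.898 -0.03   0.439] z [ 0.439 -0.014 -0.898]
```

```bash

python3 -m handwheel '[[-0.09,0.08,0.9,0,0,0,5.5],[0,0,0.9,0,0,0,5.5],[0,0,0.75,0,0,0,5.5],[0,0,0,0,0,0,5.5],[0,0,0,0,0,0,5.5]]' | sed -n '2p;4p'
python3 -m handwheel '[[0,0,0,0,0,0,4],[0,0,0,0,0,0,3],[0,0,0,0,0,0,2],[0,0,0,0,0,0,2],[0,0,0,0,0,0,2],[0,0,0,0,0,0,2]]' 80| sed -n '2p;4,9p'
python3 gc.py small 13
python3 -m handwheel '[[0,0,-0.5,0,0,0,2],[0,0,-1,0,0,0,2],[0,0,-2,0,0,0,2],[0,0,-2.5,0,0,0,2],[0,0,-2.5,0,0,0,2],[0,0,-1,0,0,0,2],[0,0,0,0,0,0,2],[0,0,0,0,0,0,2]]' | sed -n '2p;4,9p'
python3 - <<'E'
from go import *
show((372,-286.3,135),down(-2))
E
```

```text
position: [0.5514, -0.2474, 0.097]
force: [1.4, -0.2, 0.1]
position: [0.5516, -0.2475, 0.0985]
force: [-3.2, 2.8, 5.2]
gripper_width: 0.0281
grasp_force: 78.7
[ 553.  -247.8   97.7]
t 27.78 pos [ 551.6 -247.5   98.5] F [-3.2  2.8  5.2] w 28.1 g 78.7 q [-40.  16. 114.  30.  33.  28.]
 shift cm [0.1  0.02 0.13] turn rad [-0.0007 -0.0016  0.0002] shift in new axes [0.1  0.02 0.13]| x [ 0.898 -0.031  0.44 ] z [ 0.44  -0.015 -0.898]
position: [0.5096, -0.2465, 0.1833]
force: [-0.7, 0.1, -2.2]
gripper_width: 0.0274
grasp_force: 79.2
t 28.45 pos [ 509.6 -246.5  183.3] F [-0.7  0.1 -2.2] w 27.4 g 79.2 q [-44.   7. 111.  25.  45.  33.]
 shift cm [-14.35   4.46  -1.64] turn rad [ 2.00e-04 -4.55e-01  1.00e-04] shift in new axes [-13.61   4.46   4.83]| x [ 0.898 -0.031  0.439] z [ 0.439 -0.016 -0.898]
```

```bash

python3 -m handwheel '[[0,0,0,0,-0.1138,0,2],[0,0,0,0,-0.1138,0,2],[0,0,0,0,-0.1138,0,2],[0,0,0,0,-0.1138,0,2],[0,0,0,0,0,0,2],[0,0,0,0,0,0,2]]' | sed -n '2,3p'
python3 -m handwheel '[[-2.74,0.89,0.9,0,0,0,2],[-2.74,0.89,0.9,0,0,0,2],[-2.74,0.89,0.9,0,0,0,2],[-2.74,0.89,0.9,0,0,0,2],[-2.74,0.89,0.9,0,0,0,2],[0,0,0,0,0,0,2],[0,0,0,0,0,0,2],[0,0,0,0,0,0,2]]' | sed -n '2,3p'
python3 m6.py small_cover 12 side,top; python3 go.py 371 -286.3 135 -2
```

```text
position: [0.5111, -0.2455, 0.1806]
orientation: [[0.999, -0.032, -0.002], [-0.032, -0.999, 0.003], [-0.002, -0.003, -1.0]]
position: [0.3708, -0.2857, 0.1381]
orientation: [[0.999, -0.036, 0.001], [-0.036, -0.999, 0.001], [0.001, -0.001, -1.0]]
tcp [ 372.1 -285.9  138.3]
side cover at [ 372.8 -284.6    0.4] score 32.8 rel tcp [0.7 1.3]
top cover at [ 368.3 -278.3   -3.2] score 21.5 rel tcp [-3.8  7.6]
t 29.92 pos [ 372.1 -285.9  138.3] F [-0.2 -1.2 -2.2] w 27.5 g 79.5 q [-46.  11. 107.   0.  62.  46.]
 shift cm [-0.11  0.04  0.33] turn rad [-0.0003 -0.0002  0.0014] shift in new axes [-0.11  0.04  0.33]| x [ 0.999 -0.033  0.   ] z [ 0.  0. -1.]
```

```bash

python3 -m handwheel '[[-0.05,0.0,1,0,0,0,2],[0,0,1,0,0,0,2],[0,0,1,0,0,0,2],[0,0,1,0,0,0,2],[0,0,0,0,0,0,2],[0,0,0,0,0,0,2]]' | sed -n '2p;4p'
python3 -m handwheel '[[0,0,0.25,0,0,0,2],[0,0,0.25,0,0,0,2],[0,0,0,0,0,0,2]]' | sed -n '2p;4p'
python3 -m handwheel '[[0,0,0.15,0,0,0,2],[0,0,0.15,0,0,0,2],[0,0,0,0,0,0,2]]' | sed -n '2p;4p'
```

```text
position: [0.3711, -0.2856, 0.0979]
force: [0.2, -0.0, -1.8]
position: [0.371, -0.286, 0.0933]
force: [-1.1, 0.5, -1.4]
position: [0.3714, -0.2867, 0.0904]
force: [-0.1, -1.2, -2.1]
```

```bash

python3 -m handwheel '[[0,0,0.15,0,0,0,2],[0,0,0.15,0,0,0,2],[0,0,0,0,0,0,2]]' | sed -n '2p;4p'
```

```text
position: [0.3714, -0.2867, 0.0873]
force: [0.7, -2.9, -2.2]
```

A small sideways force (−2.9 N in y): the spigot is rubbing, so I'll nudge 1 mm toward −y and go on.

```bash

python3 -m handwheel '[[0,0.12,0,0,0,0,2],[0,0,0.15,0,0,0,2],[0,0,0.1,0,0,0,2],[0,0,0,0,0,0,2]]' | sed -n '2p;4p'
python3 -m handwheel '[[0,0,0.1,0,0,0,2],[0,0,0.1,0,0,0,2],[0,0,0,0,0,0,2]]' | sed -n '2p;4p'
```

```text
position: [0.3708, -0.2871, 0.0854]
force: [-0.8, -1.2, 5.3]
position: [0.3709, -0.2872, 0.0854]
force: [-3.9, 3.3, 21.2]
```

```bash

python3 -m handwheel '[[0,0,-0.15,0,0,0,2],[0,0,0,0,0,0,2]]' | sed -n '2p;4p'
python3 -m handwheel '[[0,0,0,0,0,0,5.5],[0,0,0,0,0,0,5.5],[0,0,0,0,0,0,5.5],[0,0,-1.5,0,0,0,5.5],[0,0,-3,0,0,0,5.5],[0,0,-3.5,0,0,0,5.5],[0,0,-3,0,0,0,5.5],[0,0,-1,0,0,0,5.5]]' | sed -n '2p;4p'
python3 -m handwheel '[[0,2,-2,0,0,0,5.5],[0,3,-2,0,0,0,5.5],[0,3,-2,0,0,0,5.5],[0,3,-2,0,0,0,5.5],[0,3,-2,0,0,0,5.5],[0,3,0,0,0,0,5.5],[0,3,0,0,0,0,5.5],[0,0,0,0,0,0,5.5]]' | sed -n '2p;4p'
python3 m9.py small_cover 371 -286 70 side,top
python3 m9.py square_cover 427 32 60 side,top
python3 m9.py big_cover 358 278 82 side,top
python3 - <<'E'
import numpy as np,cv2
a=np.load("pl_side.npy")[:,:,::-1]; b=np.load("pl_top.npy")[:,:,::-1]
r=lambda i,k:cv2.resize(i.astype(np.uint8),None,fx=k,fy=k,interpolation=cv2.INTER_CUBIC)
o=np.zeros((600,800,3),np.uint8)
def put(i,y,x): o[y:y+i.shape[0],x:x+i.shape[1]]=i[:600-y,:800-x]
put(r(a[150:210,300:365],4),0,0); put(r(a[195:250,240:305],4),0,265); put(r(a[235:325,215:290],3),0,530); put(r(b[150:280,140:405],3),280,0)
cv2.imwrite("pics/final.png",o)
E
```

```text
position: [0.3709, -0.2872, 0.0854]
force: [-1.8, 1.1, 11.2]
position: [0.3725, -0.2888, 0.2081]
force: [0.6, -0.2, -0.4]
position: [0.3633, -0.4927, 0.3018]
force: [0.6, -0.7, 0.1]
side 3 [ 372.6 -285.9    1.7] 48.9
side 5 [ 373.3 -287.7    2.6   -1.5   -3.6] 49.5
top 3 [ 370.3 -287.6    0.6] 50.5
top 5 [ 370.7 -288.     4.    -1.9   -0.8] 50.8
side 3 [427.9  32.2  -3.5] 48.5
side 5 [ 4.279e+02  3.240e+01 -2.800e+00 -1.400e+00  1.000e-01] 48.7
top 3 [425.5  30.8  -3.5] 47.1
top 5 [427.3  30.9  -3.8  -6.3   0.5] 50.4
side 3 [359.9 279.3   1.2] 52.6
side 5 [ 3.599e+02  2.785e+02  9.000e-01 -1.000e-01 -2.100e+00] 52.9
top 3 [359.  277.7   3. ] 49.4
top 5 [359.2 278.3   1.4  -2.7   6.1] 54.4
```

View pics/final.png

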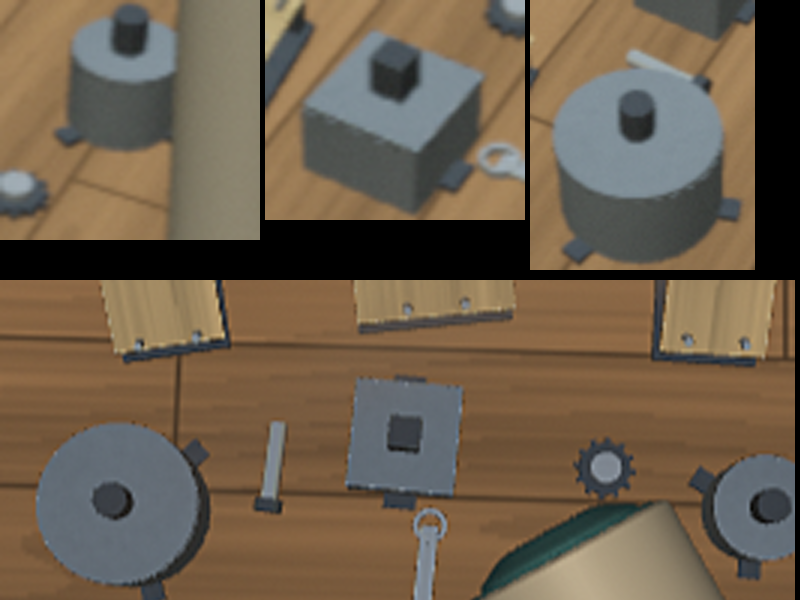

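The final pictures show all three covers flush and level on their housings. The small one is partly behind the arm in the side view, but the visible edge is flush. The sprocket and bolt haven't moved. Handing in.

```bash
python3 -c "
from plant import arm
print(arm.get_state()['time']); print(arm.job_done())"
```

```text
34.15
the job is handed in; nothing more can be done
None
```

I handed the job in at 34 s: the cartridge is down over the pipe, and all three covers look level and fully home in the final pictures, though I didn't re-check the tin, which the arm never approached.

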